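# Seat a reclaimed valve by feel and set it to the green mark

## Robot

A 7-joint arm with a two-finger parallel gripper is mounted at the origin on the work surface. World frame = base frame: x ahead of the robot, y to its left, z up, the work surface at z = 0. Lengths are in m, angles in rad, forces in N, time in s.
With the tool pointing down it reaches from about 0.425 to 0.95 m from the base axis. Payload 4.7 kg.
Tool frame: the origin (TCP) lies midway between the tips of the shut fingers; the grasp point (between the pads) lies bot.tcp_to_grasp behind it (bot.tcp_to_grasp is the distance from the TCP to the grasp point, in m); z points along the fingers, y is the line along which they close (so a half turn about z gives the same grasp; the last joint's range is limited). The gripper opens to 87 mm and grips with 3 to 60 N. Pads are 19 mm wide; open, the fingers measure 117 mm over their backs; the gripper's body (75 mm by 190 mm) begins 51 mm behind the grasp point.
Start: joints at [-1.22, 0.469, -0.049, 1.532, 0.024, 1.141, -0.082], TCP at [0.25, 0.627, 0.223] pointing down, gripper open.
Joint ranges: [-2.59, 2.59], [-0.33, 1.99], [-1.39, 1.29], [0.1, 2.45], [-1.04, 4.18], [0.21, 1.99], [-2.66, 2.66]. Speed limits (rad/s): [2.57, 2.57, 3.14, 3.14, 3.14, 3.14, 3.14].

## Interface

Orientations are given as a unit quaternion [w, x, y, z].
In Python, from station import bot, camera, camera_params, workorder gives the robot as it stands.
- The arm moves only by the tool carry_out, never from a script. Its argument "motion" is text: rows parted by semicolons, each of 7 numbers parted by spaces: the closure in counts, from 0 (fully open) to 255 (shut), then the shift along the world's x, y, z in cm, then the turn, a rotation vector about the world's x, y, z in rad. In form: hand dx dy dz ax ay az; .... A call has 1 to 12 rows; each row is the pose to reach, as a shift and turn from the pose commanded when the call began; what a row does not reach only later rows make up. A row lasts 1/12 s, in which the tool goes at most 41.7 mm and 7.16 degrees, less where a joint would pass 70% of its speed; a pose out of reach is approached as far as the arm can. A call with a gripper value outside its range is refused whole. The fingers move at their own pace and stop on an object; the grip force is fixed at half the most. Time passes only in rows, so rows that repeat a pose let the fingers close. It gives the time, the measured TCP pose, the force, the opening and the grip force at its end, in the units of the state.
- bot.observe(): the state, without advancing time (a new reading comes with each control period).
- camera(name): name is "scene" or "top"; returns the picture (400x640x3 uint8, red, green, blue); there is no depth.
- camera_params(name): a dict with "mtx" (3x3 intrinsics, pixels), "k1" (the pictures are not rectified: a ray, as slopes to the right and down, at radius r is drawn at 1 + k1 r^2 times it, then the intrinsics apply), "pose" (4x4, takes a point from camera to world coordinates). Camera axes: x right, y down, z forward; pixel columns grow to the right and rows downward; lengths in m; the calibration is good to about 2 mm. A picture is of the moment at which its call begins. camera_params takes no time and is no camera call.
- workorder.hand_in(): hands the job in; it is judged then, once.
The state is a dict: "time_s": time; "joints": joint angles; "joint_velocities": joint speeds; "effort": joint torques, N m; "tcp_pos": TCP position; "eef_rot": TCP orientation; "wrist_force": force on the tool from outside, world axes, zero at the start; "moment": the same for the moment, N m; "gripper_width": opening from 0.0 (shut) to 1.0 (fully open); "grasp_force": force on a finger pad.
Only numpy, scipy, OpenCV 4.12 (cv2) and the standard library are available. Lean on these libraries where they do the work, as an engineer would, in place of code of your own. Each camera call takes 0.05 s, during which the arm holds its last target. There are 200 camera calls.

## Task

Check the reclaimed valve: turn its blue handwheel clockwise (seen from above) until it comes up gently against the seat inside and keep it pressed there for a moment, without forcing it. Then turn it back until the red pointer on the far rim stands in line with the green mark on the white collar, and let go. Leave the loose fittings around it where they are.

Things in the scene. Friction and masses are not known exactly. Their poses are not given: they have to be found in the camera images.
- valve: steel flanged valve on a grey stand plate 130 x 210 mm (its x, y), fixed to the bench. Origin: underside centre, on the wheel's vertical axis; +x roughly away from the robot. Inside is a rubber-faced seat stop that cannot be seen: it yields like a stiff spring, at the crank knob about 3 N per mm. Pressing it with 5 to 11 N at the knob beyond the drag for 0.5 s seats it; above 12 N damages it.
- wheel: blue level three-spoke handwheel; rim centre radius 65 mm, bar 14 mm thick, rim top 172 mm above the bench, hub and stem to 190 mm. Origin on the axis at bench height; +x towards the pointer, -x towards the crank knob. Drags evenly, 3 to 4 N at the knob; stays where left. Meets the seat stop 45 to 90 degrees clockwise of its start (differs each time); free at least 35 degrees anticlockwise.
- knob (a point): black upright crank knob on the wheel's rim opposite the pointer, on the side near the robot: a cylinder 22 mm across from 172 to 220 mm above the bench, spinning freely on its own pin; this point on its axis at 198 mm, 65 mm from the wheel's axis, to be gripped from above
- pointer (a point): red pointer: a blade 6 mm wide that sticks out of the far rim and hangs down outside it to 138 mm above the bench; this point is on its middle line near the tip, 140 mm above the bench, just in front of the collar's face, 71.5 mm from the wheel's axis
- mark (a point): green mark on the far face of the fixed white collar (136 mm across, 120 to 150 mm above the bench) under the wheel: upright bar 8 mm wide, 28 mm tall, among black ticks 10 degrees apart; this point on its middle line, 140 mm above the bench, 71.5 mm from the wheel's axis: it and the pointer point coincide when in line
- flange: bystander: loose steel ring flange lying flat, 96 mm across, 14 mm thick, bore 48 mm; origin at the centre of its underside
- reducer: bystander: loose aluminium pipe reducer standing on its wide end, 60 mm across below, 36 mm above, 65 mm tall; origin at the centre of its underside
- elbow: bystander: loose steel pipe elbow standing on a round flange 76 mm across, 76 mm tall, its other end reaches 58 mm out along its x; origin at the centre of the flange's underside
- spanner: bystander: loose steel spanner lying flat along its x, 180 mm long; origin under its middle
- blank: bystander: loose brass disc lying flat, 84 mm across, 12 mm thick; origin at the centre of its underside
- coupling: bystander: loose round coupling, dark steel with a brass top, 44 mm across, 34 mm tall; origin at the centre of its underside
- ballvalve: bystander: loose small steel ball valve, block 70 x 34 x 34 mm, with a flat orange lever 100 mm long on top reaching out along its x, 51 mm tall; origin at the centre of its underside

How it is judged:
On the way, in this order (a step that is already met when the one before it is completed fails the run):
1. the handwheel is wound clockwise onto its hidden seat and kept pressed there (more than 5 N on the stop, for 0.2 s) (contact force between wheel and valve above 5 N), for 0.2 s.
2. the handwheel is turned back until the pointer is in line with the green mark (within 5 mm) (distance between pointer and mark below 0.005 m), for 0.2 s.
At the end, for the whole second after the job is handed in: The handwheel is at rest and released, the red pointer within 5 mm (4 degrees) of the green mark, and every loose fitting within 30 mm of where it stood (distance between pointer and mark below 0.005 m and angular speed of wheel below 0.05 rad/s and distance of each of flange, reducer, elbow, spanner, blank, coupling, ballvalve from where it was at the start of the episode below 0.03 m); the robot touches nothing.
It fails at once if the seat is forced: more than 24 N on the stop inside (about 13 N at the crank knob over the running drag) (contact force between wheel and valve above 24 N).
It fails at once if a loose fitting is pushed more than 30 mm from its place or tipped over (distance of any of flange, reducer, elbow, spanner, blank, coupling, ballvalve from where it was at the start of the episode above 0.03 m or angle between any of flange, reducer, elbow, spanner, blank, coupling, ballvalve's own z axis and vertical above 0.6 rad).
It also fails if it takes over 72 s, if anything falls off the work surface, if the arm or the gripper's body presses on something with over 40 N, if the wrist force passes 120 N, or if a joint passes its speed limit or range.

## Working session

There is one attempt and no reset: what is moved stays moved. The work goes in short steps, Python scripts to look and compute and a tool call to move; the robot and the scene stay as the last step left them, time stands still between calls to the robot, and variables do not carry over. Pictures are saved under pics/ and viewed, at most 10 in all, crops included, and the job is handed in when it is done.

Besides the shell and the picture viewer there is one more tool, called after "Call:" as name(argument=value, ...) on one line, values as JSON. carry_out: Moves the arm, as the interface text tells. Its arguments: {"type":"object","properties":{"motion":{"type":"string"}},"required":["motion"]}

```bash
mkdir -p pics; python3 - <<'E'
from station import bot,camera,camera_params
import cv2
for n in("scene","top"):
    cv2.imwrite(f"pics/{n}0.png",camera(n)[:,:,::-1]); p=camera_params(n); print(n,p["mtx"].tolist(),p["k1"],p["pose"].round(4).tolist())
print(bot.observe(),bot.tcp_to_grasp)
E
```

```text
scene [[485.23936251554903, 0.0, 316.64963444931186], [0.0, 485.23936251554903, 198.47031589828657], [0.0, 0.0, 1.0]] 0.011942914023299965 [[-0.8759, 0.3064, -0.3727, 1.0389], [0.4825, 0.5535, -0.6789, 0.9241], [-0.0017, -0.7745, -0.6326, 0.9809], [0.0, 0.0, 0.0, 1.0]]
top [[394.5398992269353, 0.0, 322.6546579360743], [0.0, 394.5398992269353, 192.81917166646568], [0.0, 0.0, 1.0]] -0.0878501111368817 [[-0.0145, -0.995, 0.0989, 0.402], [-0.9998, 0.0154, 0.0083, 0.0096], [-0.0097, -0.0988, -0.9951, 1.3269], [0.0, 0.0, 0.0, 1.0]]
{'time_s': 0.1, 'joints': array([-1.21990119,  0.46937731, -0.04857786,  1.53355206,  0.02413418,
        1.14102559, -0.08229366]), 'joint_velocities': array([ 6.78208525e-04, -1.97935542e-03,  8.57974482e-04, -2.22954808e-03,
        5.27962349e-05,  3.06593881e-03, -8.72960816e-04]), 'effort': array([ 1.63001201e-03, -5.09168100e+01, -8.08217051e-02, -2.36831546e+01,
       -6.15221635e-02,  3.44529469e-02,  4.91424646e-05]), 'tcp_pos': array([0.25005053, 0.6263993 , 0.22160269]), 'eef_rot': array([-1.17784190e-04,  1.88741597e-01,  9.82026385e-01, -8.80031130e-04]), 'wrist_force': array([ 0.00743911,  0.19854808, -0.27499149]), 'moment': array([0.05016789, 0.03929769, 0.01103457]), 'grasp_force': 0.0, 'gripper_width': 1.003284539127119} 0.0187
```

View pics/scene0.png

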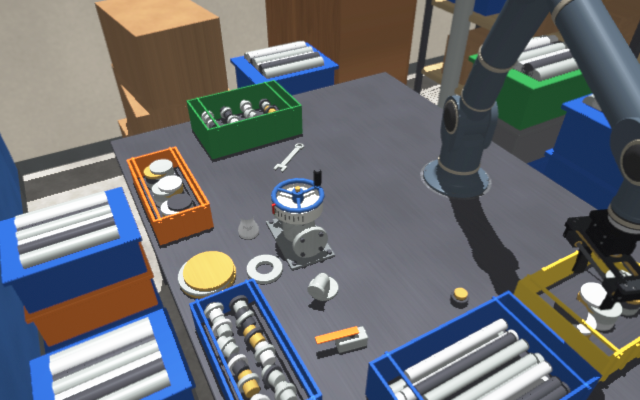

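View pics/top0.png

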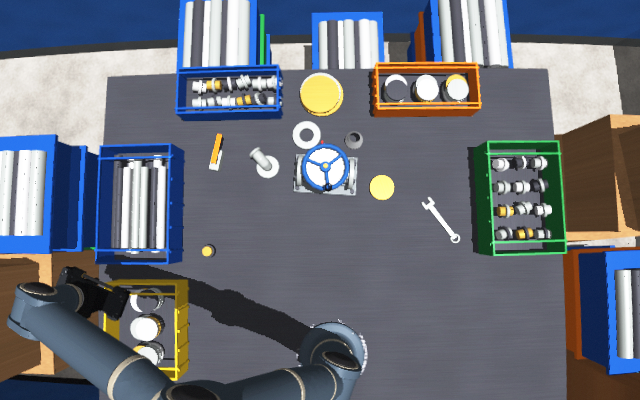

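The scene view shows the valve at about (298,200) with its knob at (318,177). In the top view the wheel is at about (325,168). The loose fittings are all well below wheel height. Next I'll measure by colour and look at enlarged crops.

```bash
cat > h.py <<'E'
from station import bot,camera,camera_params
import cv2,numpy as np
def ray(n,uv):
    p=camera_params(n);M=p["mtx"];d=np.array([p["k1"],0,0,0,0.])
    xy=cv2.undistortPoints(np.array([[uv]],float),M,d)[0,0]
    T=p["pose"];return T[:3,3],T[:3,:3]@np.array([*xy,1])
def plane(n,uv,z):
    o,d=ray(n,uv);return o+d*(z-o[2])/d[2]
def proj(n,P):
    p=camera_params(n);T=np.linalg.inv(p["pose"])
    return cv2.projectPoints(np.array([P],float),cv2.Rodrigues(T[:3,:3])[0],T[:3,3],p["mtx"],np.array([p["k1"],0,0,0,0.]))[0][0,0]
def mask(img,h0,h1,box,s=110,v=50):
    m=cv2.inRange(cv2.cvtColor(img,cv2.COLOR_RGB2HSV),(h0,s,v),(h1,255,255))
    k=np.zeros_like(m);x0,y0,x1,y1=box;k[y0:y1,x0:x1]=m[y0:y1,x0:x1];return k
def cen(m):
    y,x=np.nonzero(m);return (x.mean(),y.mean(),len(x)) if len(x) else None
def crop(img,box,f,name):
    x0,y0,x1,y1=box;cv2.imwrite(name,cv2.resize(img[y0:y1,x0:x1,::-1],None,fx=f,fy=f,interpolation=cv2.INTER_CUBIC))
E
python3 - <<'E'
from h import *
T=camera("top");S=camera("scene")
m=mask(T,100,125,(295,135,360,200)); y,x=np.nonzero(m)
c=max(cv2.findContours(m,cv2.RETR_EXTERNAL,cv2.CHAIN_APPROX_NONE)[0],key=len)
e=cv2.fitEllipse(c);print("top blue",e,plane("top",e[0],.165))
m=mask(S,100,125,(265,170,335,220));c=max(cv2.findContours(m,cv2.RETR_EXTERNAL,cv2.CHAIN_APPROX_NONE)[0],key=len)
e=cv2.fitEllipse(c);print("scene blue",e,plane("scene",e[0],.165))
for nm,a,b in(("red",0,8),("green",45,80)):
    for n,I,bx in(("scene",S,(262,170,335,240)),("top",T,(295,130,360,200))):
        r=cen(mask(I,a,b,bx,120,40));print(nm,n,r, plane(n,r[:2],.14) if r else "")
a=cv2.resize(S[160:270,255:345,::-1],None,fx=5,fy=5,interpolation=2);b=cv2.resize(T[130:205,285:365,::-1],None,fx=4,fy=4,interpolation=2)
o=np.zeros((550,770,3),np.uint8);o[:550,:450]=a;o[:300,450:770]=b;cv2.imwrite("pics/c1.png",o)
E
```

```text
top blue ((324.1063232421875, 166.1138916015625), (44.76095199584961, 45.862979888916016), 54.7390022277832) [0.59736389 0.01373087 0.165     ]
scene blue ((297.11358642578125, 194.7585906982422), (33.49138259887695, 52.06063461303711), 89.30193328857422) [0.59645337 0.00923512 0.165     ]
red scene (np.float64(273.1578947368421), np.float64(208.05263157894737), 19) [0.66480115 0.00073373 0.14      ]
red top (np.float64(321.5), np.float64(141.5), 4) [0.67816569 0.02067361 0.14      ]
green scene None 
green top None
```

View pics/c1.png

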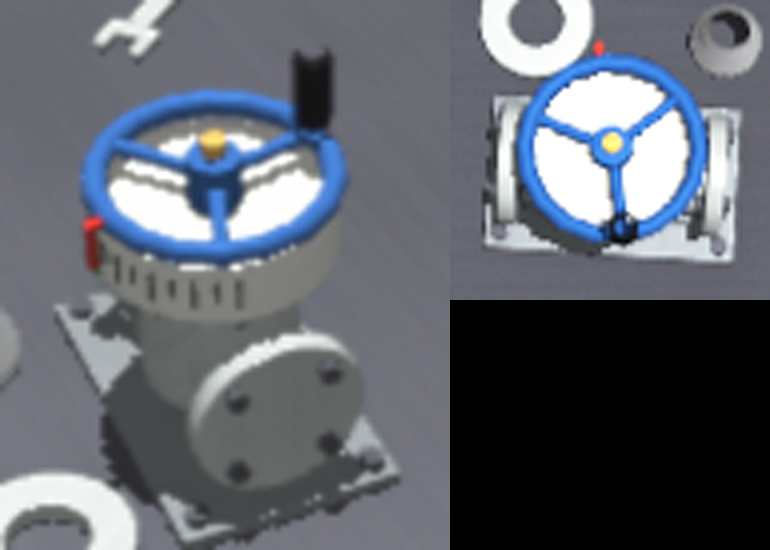

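The crop shows the pointer at about scene (274,207), on the far rim. The green mark is not visible: it is either hidden behind the pointer or past the collar's silhouette. The knob is at about scene (317,178). Next I'll triangulate the hub and knob and find the azimuths of the ticks.

```bash
python3 - <<'E'
from h import *
T=camera("top");S=camera("scene")
for n,I,bx in(("top",T,(315,155,336,177)),("scene",S,(288,180,308,196))):
    r=cen(mask(I,15,32,bx,110,90));print("brass",n,r,plane(n,r[:2],.188)[:2])
# knob dark
for n,I,bx in(("top",T,(315,178,340,198)),("scene",S,(308,165,328,186))):
    g=I.max(2);k=np.zeros(g.shape,np.uint8);x0,y0,x1,y1=bx;k[y0:y1,x0:x1]=(g[y0:y1,x0:x1]<50)
    r=cen(k);y,x=np.nonzero(k);print("knob",n,r,x.min(),x.max(),y.min(),y.max(),plane(n,r[:2],.198)[:2])
C=np.array([.597,.0115])
def az(uv,R):
    o,d=ray("scene",uv);a=d[:2]@d[:2];b=2*(o[:2]-C)@d[:2];c=(o[:2]-C)@(o[:2]-C)-R*R
    q=b*b-4*a*c
    if q<0:return None
    P=o+d*(-b-q**.5)/2/a;return np.degrees(np.arctan2(*(P[:2]-C)[::-1])).round(1),P[2].round(3)
for z in((100,262),(116,270),(132,275),(150,282),(170,287),(193,291),(217,292),(240,294)):
    print(az((255+z[0]/5-.4,160+z[1]/5-.4),.068))
for a in(-20,-10,0,10,20):
    t=np.radians(a);print(a,proj("scene",[*(C+.0715*np.array([np.cos(t),np.sin(t)])),.14]))
E
```

```text
brass top (np.float64(324.90909090909093), np.float64(165.45454545454547), 11) [0.59540886 0.01127412]
brass scene (np.float64(297.0625), np.float64(188.0625), 16) [0.59614094 0.00969856]
knob top (np.float64(327.6875), np.float64(188.125), 16) 325 331 184 190 [0.52752257 0.00425934]
knob scene (np.float64(317.16483516483515), np.float64(177.95604395604394), 91) 314 320 171 185 [0.53433118 0.00809911]
(np.float64(-2.0), np.float64(0.133))
(np.float64(12.8), np.float64(0.139))
(np.float64(23.3), np.float64(0.143))
(np.float64(33.2), np.float64(0.144))
(np.float64(42.9), np.float64(0.144))
(np.float64(53.4), np.float64(0.144))
(np.float64(63.9), np.float64(0.144))
(np.float64(74.0), np.float64(0.141))
-20 [271.22291016 205.10190923]
-10 [272.00978913 208.00950954]
0 [273.60035337 210.78604169]
10 [275.95971052 213.33923227]
20 [279.024712   215.58105362]
```

Call:
carry_out(motion="0 0 0 4 0 0 0; 0 0 0 8 0 0 0.1; 0 4 -3 8 0 0 0.2; 0 8 -6 8 0 0 0.3; 0 12 -9 8 0 0 0.38; 0 15 -12 8 0 0 0.38; 0 17 -15.5 8 0 0 0.38; 0 19 -19 8 0 0 0.38; 0 20 -23 8 0 0 0.38; 0 21 -27 8 0 0 0.38; 0 22 -31 8 0 0 0.38; 0 22 -31 8 0 0 0.38")

```text
time_s: 1.3
tcp_pos: [0.4725, 0.3104, 0.3028]
eef_rot: [0.001, 0.004, 1.0, -0.001]
wrist_force: [0.5, -0.5, -0.5]
gripper_width: 1.002
grasp_force: 0.0
```

Call:
carry_out(motion="0 0.8 -4 0 0 0 0; 0 1.6 -8 0 0 0 0; 0 2.4 -12 0 0 0 0; 0 3.2 -16 0 0 0 0; 0 4 -20 0 0 0 0; 0 4.8 -24 0 0 0 0; 0 5.5 -28 -2 0 0 0; 0 5.9 -30.5 -5 0 0 0; 0 5.9 -30.5 -5 0 0 0; 0 5.9 -30.5 -5 0 0 0; 0 5.9 -30.5 -5 0 0 0; 0 5.9 -30.5 -5 0 0 0")

```text
time_s: 2.3
tcp_pos: [0.5298, 0.0138, 0.2535]
eef_rot: [0.001, -0.002, 1.0, 0.001]
wrist_force: [0.1, 0.5, -0.2]
gripper_width: 0.997
grasp_force: 0.0
```

```bash
python3 - <<'E'
from h import *
S=camera("scene");crop(S,(245,120,365,230),5,"pics/s2.png");print(bot.observe()["tcp_pos"],proj("scene",bot.observe()["tcp_pos"]))
E
```

```text
[0.52980207 0.01382149 0.25360388] [319.71935457 161.54830419]
```

View pics/s2.png

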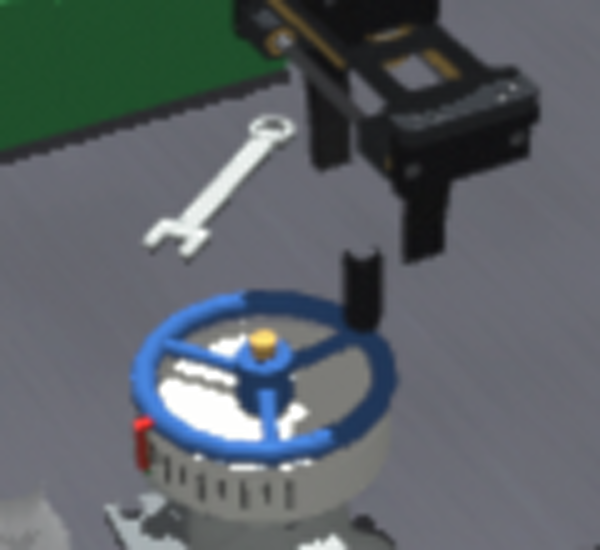

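The gripper's fingers straddle the knob, whose top is at about scene (317,170). I'll go down and close on it.

Call:
carry_out(motion="0 0.2 -0.7 -2 0 0 0; 0 0.2 -0.7 -4.5 0 0 0; 0 0.2 -0.7 -6.5 0 0 0; 0 0.2 -0.7 -7.3 0 0 0; 0 0.2 -0.7 -7.3 0 0 0; 100 0.2 -0.7 -7.3 0 0 0; 150 0.2 -0.7 -7.3 0 0 0; 150 0.2 -0.7 -7.3 0 0 0; 150 0.2 -0.7 -7.3 0 0 0; 150 0.2 -0.7 -7.3 0 0 0; 150 0.2 -0.7 -7.3 0 0 0; 150 0.2 -0.7 -7.3 0 0 0")

```text
time_s: 3.35
tcp_pos: [0.5313, 0.0049, 0.1798]
eef_rot: [0.0, -0.0, 1.0, 0.0]
wrist_force: [-0.2, -0.0, 0.3]
gripper_width: 0.555
grasp_force: 0.0
```

Call:
carry_out(motion="200 0 0 0 0 0 0; 255 0 0 0 0 0 0; 255 0 0 0 0 0 0; 255 0 0 0 0 0 0; 255 0 0 0 0 0 0; 255 0 0 0 0 0 0; 255 0 0 0 0 0 0; 255 0 0 0 0 0 0")

```text
time_s: 4.02
tcp_pos: [0.5312, 0.0043, 0.1795]
eef_rot: [-0.0, 0.0, 1.0, -0.0]
wrist_force: [0.4, -2.8, -0.4]
gripper_width: 0.242
grasp_force: 30.0
```

```bash
cat >> h.py <<'E'
C=np.array([.596,.0105])
def arc(p0,angs,R=.065):
    f=lambda a:100*R*np.array([np.cos(np.radians(a)),np.sin(np.radians(a))])
    for a in angs: print(a,(f(a)-f(p0)).round(2))
E
python3 -c "
from h import *
arc(185.5,np.arange(182,139,-3.5))"
```

```text
182.0 [-0.03  0.4 ]
178.5 [-0.03  0.79]
175.0 [-0.01  1.19]
171.5 [0.04 1.58]
168.0 [0.11 1.97]
164.5 [0.21 2.36]
161.0 [0.32 2.74]
157.5 [0.46 3.11]
154.0 [0.63 3.47]
150.5 [0.81 3.82]
147.0 [1.02 4.16]
143.5 [1.25 4.49]
140.0 [1.49 4.8 ]
```

Call:
carry_out(motion="255 -0.03 0.4 0 0 0 0; 255 -0.03 0.79 0 0 0 0; 255 -0.01 1.19 0 0 0 0; 255 0.04 1.58 0 0 0 0; 255 0.11 1.97 0 0 0 0; 255 0.21 2.36 0 0 0 0; 255 0.32 2.74 0 0 0 0; 255 0.46 3.11 0 0 0 0; 255 0.63 3.47 0 0 0 0; 255 0.81 3.82 0 0 0 0; 255 1.02 4.16 0 0 0 0; 255 1.02 4.16 0 0 0 0")

```text
time_s: 5.02
tcp_pos: [0.542, 0.0473, 0.1796]
eef_rot: [0.0, -0.001, 1.0, 0.0]
wrist_force: [2.8, -3.6, -1.7]
gripper_width: 0.245
grasp_force: 30.0
```

```bash
python3 - <<'E'
from h import *
S=camera("scene");crop(S,(255,160,345,240),6,"pics/s3.png");o=bot.observe();print(o["tcp_pos"],o["wrist_force"],o["moment"])
print(np.degrees(np.arctan2(*(o["tcp_pos"][:2]-C)[::-1])),np.hypot(*(o["tcp_pos"][:2]-C)))
r=cen(mask(S,45,80,(262,190,335,230),80,30));print("green",r)
arc(147,[146,145,144,143,142,141,140,138,136,134,132,130])
E
```

```text
[0.54202517 0.04734178 0.1795406 ] [ 2.67792971 -4.13015162 -1.49613064] [-0.68714883 -0.56311132  0.00458799]
145.68359940410323 0.06534981622740596
green (np.float64(274.0), np.float64(210.5), 6)
146 [0.06 0.09]
145 [0.13 0.19]
144 [0.19 0.28]
143 [0.26 0.37]
142 [0.33 0.46]
141 [0.4  0.55]
140 [0.47 0.64]
138 [0.62 0.81]
136 [0.78 0.98]
134 [0.94 1.14]
132 [1.1  1.29]
130 [1.27 1.44]
```

View pics/s3.png

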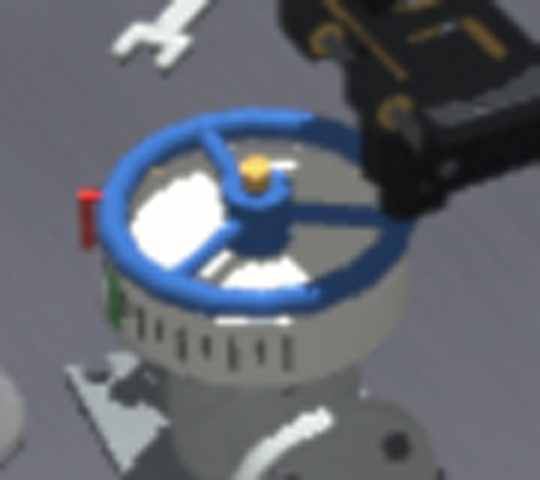

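The green mark is now visible at about scene (274,210), an azimuth of about 3°, so it was behind the pointer at the start. The pointer has turned round to about (270,196). From here I'll feel for the seat in small steps.

Call:
carry_out(motion="255 0.13 0.19 0 0 0 0; 255 0.26 0.37 0 0 0 0; 255 0.33 0.46 0 0 0 0; 255 0.33 0.46 0 0 0 0; 255 0.33 0.46 0 0 0 0")

```text
time_s: 5.48
tcp_pos: [0.5446, 0.0508, 0.1796]
eef_rot: [-0.0, 0.0, 1.0, -0.0]
wrist_force: [1.5, -4.6, -1.2]
gripper_width: 0.245
grasp_force: 30.0
```

```bash
python3 - <<'E'
from h import *
a=142
while a>92:
    print(a-2.5,end=" ");arc(a,[a-1.25,a-2.5]);a-=2.5
E
```

```text
139.5 140.75 [0.09 0.11]
139.5 [0.18 0.22]
137.0 138.25 [0.09 0.11]
137.0 [0.19 0.21]
134.5 135.75 [0.1 0.1]
134.5 [0.2 0.2]
132.0 133.25 [0.1 0.1]
132.0 [0.21 0.19]
129.5 130.75 [0.11 0.09]
129.5 [0.21 0.19]
127.0 128.25 [0.11 0.09]
127.0 [0.22 0.18]
124.5 125.75 [0.11 0.08]
124.5 [0.23 0.17]
122.0 123.25 [0.12 0.08]
122.0 [0.24 0.16]
119.5 120.75 [0.12 0.07]
119.5 [0.24 0.14]
117.0 118.25 [0.12 0.07]
117.0 [0.25 0.13]
114.5 115.75 [0.13 0.06]
114.5 [0.26 0.12]
112.0 113.25 [0.13 0.06]
112.0 [0.26 0.11]
109.5 110.75 [0.13 0.05]
109.5 [0.27 0.1 ]
107.0 108.25 [0.13 0.05]
107.0 [0.27 0.09]
104.5 105.75 [0.14 0.04]
104.5 [0.27 0.08]
102.0 103.25 [0.14 0.03]
102.0 [0.28 0.06]
99.5 100.75 [0.14 0.03]
99.5 [0.28 0.05]
97.0 98.25 [0.14 0.02]
97.0 [0.28 0.04]
94.5 95.75 [0.14 0.02]
94.5 [0.28 0.03]
92.0 93.25 [0.14 0.01]
92.0 [0.28 0.02]
```

Call:
carry_out(motion="255 0.09 0.11 0 0 0 0; 255 0.18 0.22 0 0 0 0; 255 0.18 0.22 0 0 0 0; 255 0.18 0.22 0 0 0 0")

```text
time_s: 5.82
tcp_pos: [0.5464, 0.053, 0.1796]
eef_rot: [-0.0, 0.0, 1.0, -0.0]
wrist_force: [1.2, -4.4, -0.7]
gripper_width: 0.244
grasp_force: 30.0
```

Call:
carry_out(motion="255 0.09 0.11 0 0 0 0; 255 0.19 0.21 0 0 0 0; 255 0.19 0.21 0 0 0 0; 255 0.19 0.21 0 0 0 0")

```text
time_s: 6.15
tcp_pos: [0.5482, 0.055, 0.1796]
eef_rot: [-0.0, 0.0, 1.0, -0.0]
wrist_force: [0.9, -5.4, 0.0]
gripper_width: 0.243
grasp_force: 30.0
```

Call:
carry_out(motion="255 0.1 0.1 0 0 0 0; 255 0.2 0.2 0 0 0 0; 255 0.2 0.2 0 0 0 0; 255 0.2 0.2 0 0 0 0")

```text
time_s: 6.48
tcp_pos: [0.5501, 0.057, 0.1795]
eef_rot: [-0.0, 0.0, 1.0, -0.0]
wrist_force: [-0.0, -5.6, 0.2]
gripper_width: 0.241
grasp_force: 30.0
```

Call:
carry_out(motion="255 0.1 0.1 0 0 0 0; 255 0.21 0.19 0 0 0 0; 255 0.21 0.19 0 0 0 0; 255 0.21 0.19 0 0 0 0")

```text
time_s: 6.82
tcp_pos: [0.5521, 0.0589, 0.1795]
eef_rot: [-0.001, 0.0, 1.0, -0.0]
wrist_force: [0.7, -5.1, -0.6]
gripper_width: 0.246
grasp_force: 30.0
```

Call:
carry_out(motion="255 0.11 0.09 0 0 0 0; 255 0.21 0.19 0 0 0 0; 255 0.21 0.19 0 0 0 0; 255 0.21 0.19 0 0 0 0")

```text
time_s: 7.15
tcp_pos: [0.5542, 0.0607, 0.1795]
eef_rot: [-0.001, 0.0, 1.0, -0.0]
wrist_force: [0.8, -4.8, 0.4]
gripper_width: 0.241
grasp_force: 30.0
```

Call:
carry_out(motion="255 0.11 0.09 0 0 0 0; 255 0.22 0.18 0 0 0 0; 255 0.22 0.18 0 0 0 0; 255 0.22 0.18 0 0 0 0")

```text
time_s: 7.48
tcp_pos: [0.5557, 0.062, 0.1795]
eef_rot: [-0.001, 0.0, 1.0, -0.001]
wrist_force: [-2.2, -6.5, 1.4]
gripper_width: 0.243
grasp_force: 30.0
```

Contact: the tangential force is up by about 2.5 N. I'll press on gradually.

Call:
carry_out(motion="255 0.08 0.06 0 0 0 0; 255 0.16 0.12 0 0 0 0; 255 0.16 0.12 0 0 0 0; 255 0.16 0.12 0 0 0 0")

```text
time_s: 7.82
tcp_pos: [0.5566, 0.0627, 0.1795]
eef_rot: [-0.002, 0.0, 1.0, -0.001]
wrist_force: [-3.2, -6.7, 3.8]
gripper_width: 0.245
grasp_force: 30.0
```

```bash
cat >> h.py <<'E'
def st():
    o=bot.observe();d=o["tcp_pos"][:2]-C;a=np.arctan2(d[1],d[0]);F=o["wrist_force"][:2]
    print(o["time_s"],"phi",np.degrees(a).round(2),"r",np.hypot(*d).round(4),"resist",-(F@[np.sin(a),-np.cos(a)]),"rad",F@[np.cos(a),np.sin(a)])
E
python3 -c "
from h import *
st()"
```

```text
7.8167 phi 127.1 r 0.0654 resist 6.605711291618131 rad -3.378845217304092
```

Call:
carry_out(motion="255 0.08 0.06 0 0 0 0; 255 0.16 0.12 0 0 0 0; 255 0.16 0.12 0 0 0 0; 255 0.16 0.12 0 0 0 0; 255 0.16 0.12 0 0 0 0; 255 0.16 0.12 0 0 0 0")

```text
time_s: 8.32
tcp_pos: [0.5575, 0.0633, 0.1795]
eef_rot: [-0.003, 0.001, 1.0, -0.001]
wrist_force: [-5.5, -7.8, 4.7]
gripper_width: 0.245
grasp_force: 30.0
```

```bash
python3 -c "
from h import *
st()"
```

```text
8.3167 phi 126.12 r 0.0654 resist 9.001590357909917 rad -3.0687739066327713
```

Call:
carry_out(motion="255 0.06 0.05 0 0 0 0; 255 0.12 0.09 0 0 0 0; 255 0.12 0.09 0 0 0 0; 255 0.12 0.09 0 0 0 0; 255 0.12 0.09 0 0 0 0; 255 0.12 0.09 0 0 0 0; 255 0.12 0.09 0 0 0 0; 255 0.12 0.09 0 0 0 0; 255 0.12 0.09 0 0 0 0; 255 0.12 0.09 0 0 0 0; 255 0.12 0.09 0 0 0 0; 255 0.12 0.09 0 0 0 0")

```text
time_s: 9.32
tcp_pos: [0.5581, 0.0638, 0.1795]
eef_rot: [-0.004, 0.001, 1.0, -0.002]
wrist_force: [-5.8, -8.7, 5.3]
gripper_width: 0.238
grasp_force: 30.0
```

```bash
python3 - <<'E'
from h import *
st()
S=camera("scene");m=mask(S,45,85,(262,190,300,230),70,25);print(cen(m))
for a in (0,2,4,6,8): print(a,proj("scene",[*(C+.068*np.array([np.cos(np.radians(a)),np.sin(np.radians(a))])),.135]))
crop(S,(258,185,308,230),12,"pics/s4.png")
E
```

```text
9.3167 phi 125.43 r 0.0654 resist 9.766287756900063 rad -3.692111493637461
(np.float64(273.6666666666667), np.float64(209.88888888888889), 9)
0 [275.08339282 211.4605586 ]
2 [275.47533275 211.96459505]
4 [275.89599753 212.4593898 ]
6 [276.34494476 212.94426646]
8 [276.82168948 213.41855767]
```

View pics/s4.png

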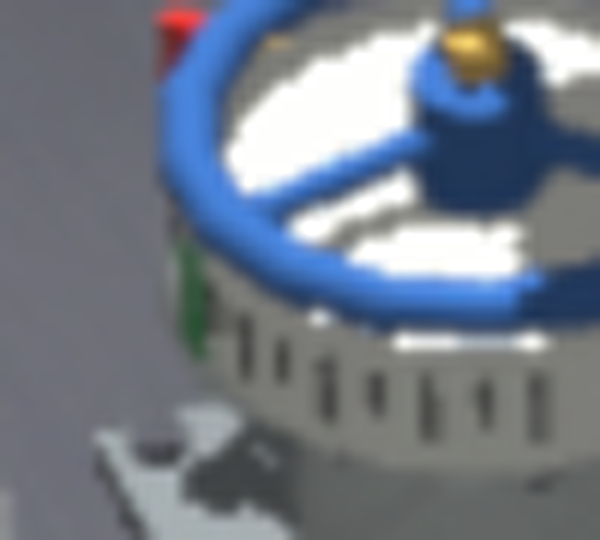

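The seat was pressed with about 6–7 N over the drag for 1 s. The picture shows the green bar at about (274,210) with the 10° ticks to its right. The tick azimuths put the mark at about -6.6°, so the knob target is phi ≈ 173.4°.

```bash
python3 - <<'E'
from h import *
arc(122.2,np.linspace(122.2,173,12)[1:].round(1))
E
```

```text
126.8 [-0.43 -0.3 ]
131.4 [-0.83 -0.62]
136.1 [-1.22 -0.99]
140.7 [-1.57 -1.38]
145.3 [-1.88 -1.8 ]
149.9 [-2.16 -2.24]
154.5 [-2.4 -2.7]
159.1 [-2.61 -3.18]
163.8 [-2.78 -3.69]
168.4 [-2.9  -4.19]
173.0 [-2.99 -4.71]
```

Call:
carry_out(motion="255 -0.43 -0.3 0 0 0 0; 255 -0.83 -0.62 0 0 0 0; 255 -1.22 -0.99 0 0 0 0; 255 -1.57 -1.38 0 0 0 0; 255 -1.88 -1.8 0 0 0 0; 255 -2.16 -2.24 0 0 0 0; 255 -2.4 -2.7 0 0 0 0; 255 -2.61 -3.18 0 0 0 0; 255 -2.78 -3.69 0 0 0 0; 255 -2.9 -4.19 0 0 0 0; 255 -2.99 -4.71 0 0 0 0; 255 -2.99 -4.71 0 0 0 0")

```text
time_s: 10.37
tcp_pos: [0.5318, 0.0218, 0.1796]
eef_rot: [0.001, -0.001, 1.0, 0.002]
wrist_force: [3.4, 2.5, -4.1]
gripper_width: 0.242
grasp_force: 30.0
```

```bash
python3 - <<'E'
from h import *
st()
S=camera("scene")
print("red",cen(mask(S,0,8,(262,180,300,230),120,40)),"green",cen(mask(S,45,85,(262,190,300,230),70,25)))
for a in (-20,-15,-10,-6.6,0): print(a,proj("scene",[*(C+.073*np.array([np.cos(np.radians(a)),np.sin(np.radians(a))])),.15]))
crop(S,(258,185,308,230),12,"pics/s5.png")
E
```

```text
10.3667 phi 170.02 r 0.0652 resist -3.020434376194686 rad -2.8874856919963197
red (np.float64(269.72727272727275), np.float64(202.1818181818182), 11) green (np.float64(273.6666666666667), np.float64(210.0), 9)
-20 [270.62072953 201.97840285]
-15 [270.91779563 203.46822971]
-10 [271.42321403 204.93684543]
-6.6 [271.88510362 205.91732372]
0 [273.05044998 207.76292413]
```

View pics/s5.png

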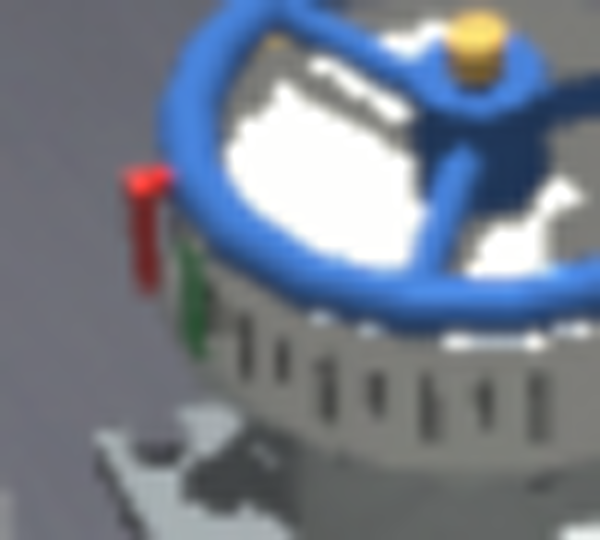

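The pointer is now just left of the green bar: tip at about (270,209), green bar from (273,205) to (274,214). It still has a few degrees to go anticlockwise, so I'll compare tip and bar by projection.

```bash
python3 - <<'E'
from h import *
S=camera("scene")
P=lambda a,r,z:proj("scene",[*(C+r*np.array([np.cos(np.radians(a)),np.sin(np.radians(a))])),z]).round(1)
print("obs green bot (274.0,214.1) top(273.0,205); tip bottom (270,208.9)")
for a in(-14,-10,-6.6,-3,0,3.4): print(a,"gb",P(a,.068,.126),"gt",P(a,.068,.154),"tip",P(a,.0715,.138),P(a,.075,.138),"redtop",P(a,.0735,.168))
a=S[198:217,266:282].astype(int)
print("R-G");print(a[...,0]-a[...,1])
E
```

```text
obs green bot (274.0,214.1) top(273.0,205); tip bottom (270,208.9)
-14 gb [273.4 210.3] gt [272.8 202.3] tip [271.8 207.1] [270.5 207.3] redtop [270.4 198.6]
-10 gb [273.8 211.4] gt [273.2 203.4] tip [272.2 208.2] [271.  208.5] redtop [270.8 199.8]
-6.6 gb [274.2 212.3] gt [273.6 204.3] tip [272.7 209.2] [271.4 209.5] redtop [271.3 200.7]
-3 gb [274.7 213.2] gt [274.1 205.2] tip [273.3 210.2] [272.  210.6] redtop [271.9 201.8]
0 gb [275.3 214. ] gt [274.7 206. ] tip [273.8 211. ] [272.6 211.4] redtop [272.5 202.6]
3.4 gb [276.  214.9] gt [275.4 206.9] tip [274.5 211.9] [273.4 212.4] redtop [273.2 203.5]
R-G
[[ -1   1  10  22  27  27 -29 -55 -58 -53 -21  -1   0   0   0   0]
 [ -1   8  61 127 143 154  34 -44 -58 -58 -39  -5   0   0   0   0]
 [ -1   4  65 173 164 110  18 -39 -53 -58 -54 -28  -1   0   0   0]
 [ -2   1  31  96  80  39  -3 -34 -48 -55 -59 -47 -21  -1   0   0]
 [ -2  -1  17  58  66  14  -6 -23 -39 -49 -57 -58 -44 -21  -2   0]
 [ -2  -1  15  56  63  11  -1 -10 -27 -43 -53 -57 -59 -49 -30  -6]
 [ -1  -1  12  54  63   9  -1  -5 -10 -29 -43 -49 -54 -58 -55 -42]
 [  0  -1   3  48  62  10 -10 -18  -7 -14 -31 -40 -46 -50 -55 -58]
 [  0  -1   2  47  65  19 -10 -28 -23 -12 -15 -26 -35 -42 -47 -52]
 [ -1   0   4  44  63  20  -3 -23 -24  -5  -4 -11 -17 -28 -37 -44]
 [ -1  -1   2  29  53  18  -2 -24 -30  -6  -1  -1  -4 -10 -21 -33]
 [ -2  -1   0  13  27   5  -4 -24 -33  -8  -1  -1  -1  -1  -7 -16]
 [ -1  -2  -2   0   1  -2  -4 -23 -32  -8  -1  -1  -1   0  -1  -5]
 [  0  -1  -1  -2  -1  -1  -5 -24 -37  -8  -1   0  -1   0   0   0]
 [  1   0  -1  -1  -1  -1  -4 -24 -36  -7  -1   0   0   0   0   0]
 [ -1  -1  -1  -1   0   0  -2 -16 -29  -6  -2  -1  -1   0   0   0]
 [ -1  -2   0  -1   0  -1  -2  -5 -22 -12  -4   0   1   0   1   0]
 [ -1  -2  -2  -2  -2  -2  -2  -3  -6  -5  -2   0   0   0   0   0]
 [ -1   0  -1  -2  -2  -2  -1  -2  -3  -4  -3  -1   0   0   0   0]]
```

```bash
python3 - <<'E'
from h import *
A=cv2.imread("pics/scene0.png")[:,:,::-1].astype(int);B=camera("scene").astype(int)
np.set_printoptions(linewidth=150)
print("start R-G, rows203-217");a=A[203:218,268:284];print(a[...,0]-a[...,1])
print("now lum rows 207-218 cols 268-306");print(B[207:220,268:306].mean(2).astype(int))
print(proj("scene",[*C,.188]),proj("scene",[*C,.165]))
st()
E
```

```text
start R-G, rows203-217
[[ -2  -1  -1   7  44  79  87   3 -45 -56 -59 -48 -31  -7  -1   0]
 [ -2  -1   3  47 155 180 176  85 -20 -48 -55 -58 -56 -42 -20  -2]
 [ -2  -1   1  37 148 142 100  31 -21 -38 -46 -51 -57 -60 -49 -31]
 [ -1  -2   0  20  72  75  20  -1 -11 -24 -35 -42 -49 -55 -60 -57]
 [  0  -1   0  17  54  66  18   2   0  -9 -16 -30 -39 -46 -50 -54]
 [ -1   0  -1   3  47  69  30   3   0  -1  -4 -11 -25 -35 -38 -43]
 [ -2  -2  -2   1  46  70  34   7  -1   0   0  -1  -8 -17 -24 -30]
 [ -1  -2  -1   2  45  69  33   7  -1   0  -1  -1  -1  -4  -9 -12]
 [ -1  -2  -1   2  40  68  31   4  -1   0  -1   0   1   0   0  -1]
 [ -1  -2  -1   2  36  68  46   7  -1  -1  -2   0   0   0  -1   0]
 [ -1  -1  -1   2  25  53  35   3  -1   0  -1   0   1   0  -1   0]
 [ -1  -1  -1  -1   2  11 -11 -11  -3   0   0   0   0  -1  -1  -1]
 [ -3  -2  -2  -1  -1  -1  -5  -4  -2  -1   0   0   1   1   0   0]
 [ -1  -2  -2  -2  -2  -2  -3  -3  -3  -1  -1   0   0  -1   0   0]
 [ -1  -1  -1  -2  -2  -2  -2  -4  -3  -2  -2   0  -1  -1   0  -1]]
now lum rows 207-218 cols 268-306
[[109  77  61  94 119  79  82 108 105
[... 1438 characters left out ...]
119 100  82 114 121 104  80 114 124 120  94 116 124 124 120 105 119 124 120  92 100
  119 124]
 [114 113 112 113 113 114 109 106 105 111 115 119 120 118 121 120 100  73 112 120 101  72 113 124 120  82 111 123 123 104  77 113 124 120  80  95
  118 123]
 [115 113 113 112 115 121 125 131 126 112 110 117 121 121 121 120 100  72 112 121 104  76 113 123 119  79  96 119 122 105  74 113 123 120  88  97
  118 123]
 [116 114 113 113 125 156 166 167 164 142 111 107 116 119 121 120 104  77 112 122 118  95 116 124 120  77  93 118 124 117  82 113 123 121  90  97
  118 123]]
[297.24737756 188.209507  ] [297.47884873 194.96586397]
10.5167 phi 170.23 r 0.0652 resist -4.011069286095879 rad -3.9200139259750544
```

The luminance rows show a short tick at column ~275.6 between the green bar and the long tick at 278. That makes the mark 20° from the 278 tick, which confirms -6.6° and a knob target of 173.4°.

Call:
carry_out(motion="255 -0.02 -0.18 0 0 0 0; 255 -0.05 -0.36 0 0 0 0; 255 -0.05 -0.36 0 0 0 0; 255 -0.05 -0.36 0 0 0 0; 255 -0.05 -0.36 0 0 0 0; 255 -0.05 -0.36 0 0 0 0")

```text
time_s: 11.02
tcp_pos: [0.531, 0.0164, 0.1796]
eef_rot: [0.0, -0.0, 1.0, 0.0]
wrist_force: [3.8, 3.2, -2.4]
gripper_width: 0.243
grasp_force: 30.0
```

```bash
python3 - <<'E'
from h import *
st()
S=camera("scene");crop(S,(258,185,308,230),12,"pics/s6.png")
a=S[200:218,266:282].astype(int);print(a[...,0]-a[...,1])
E
```

```text
11.0167 phi 174.8 r 0.0652 resist -3.5717402209768734 rad -3.5360029359858314
[[ -1   0   1  25  84 109  87  -3 -50 -57 -49 -21  -1   0   0   0]
 [ -2  -2  13 108 171 178 162  48 -37 -55 -57 -44 -20  -1   0   0]
 [ -2  -3   4  52  97  98  64   0 -38 -49 -55 -58 -44 -21  -1   0]
 [ -2  -2   1  35  66  47  13  -8 -27 -41 -49 -55 -58 -44 -22  -2]
 [ -1  -1   0  28  63  55  10  -4 -11 -27 -43 -50 -57 -59 -49 -32]
 [ -1  -1   0  28  63  51  -1 -18  -7 -11 -27 -42 -48 -53 -56 -55]
 [  0  -1   1  28  65  51  -3 -27 -21  -5 -10 -26 -37 -43 -47 -53]
 [  0   0   2  26  64  57   4 -23 -24  -5  -1 -10 -21 -31 -38 -43]
 [ -1  -1   1  18  57  59   5 -23 -30  -7  -1  -1  -8 -16 -23 -31]
 [ -2  -1   0  13  51  59   6 -23 -33  -8  -1   0  -1  -3  -9 -17]
 [ -1  -1  -1   2  26  40   4 -21 -32  -7  -1   0  -1  -1  -1  -3]
 [ -1  -1  -2  -1   1   3  -3 -24 -36  -8  -1  -1  -1   0   0   0]
 [  0   0   0  -1  -1  -1  -3 -23 -36  -7  -1   0  -1   0   0   0]
 [ -1   0  -1  -1   0   0  -3 -16 -30  -7  -2  -1   0   0   0   0]
 [ -1  -1   0  -1   0  -1  -1  -5 -22 -12  -3   0   0   0  -1   0]
 [  0  -2  -2  -2  -1  -1  -2  -3  -5  -4  -1  -1  -1   0   0   0]
 [  0   0  -2  -2  -2  -2  -2  -2  -4  -4  -3   0   0   0   0   0]
 [ -1  -1  -1  -2  -1  -2  -2  -2  -2  -4  -3  -1  -2   0  -1  -1]]
```

View pics/s6.png

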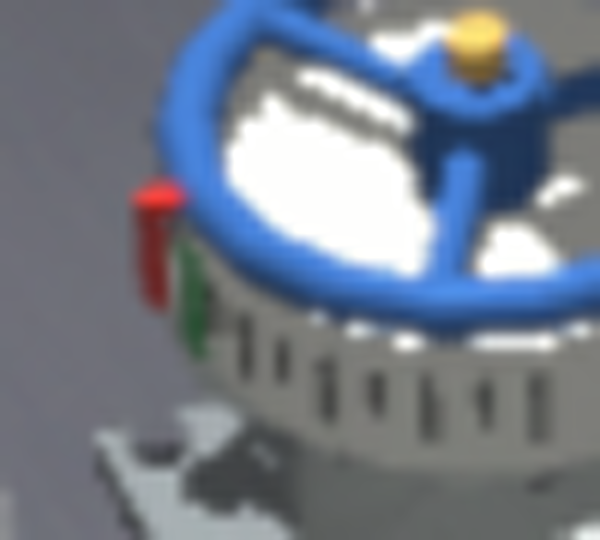

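The pointer is now at about -5.2° (tip row 210). It stands directly in front of the bar within about 1.5°, agreeing with both the ticks and the row differences. I'll take the preload off, let go and go up.

Call:
carry_out(motion="255 0.05 0.05 0 0 0 0; 255 0.1 0.1 0 0 0 0; 255 0.1 0.1 0 0 0 0; 255 0.1 0.1 0 0 0 0; 150 0.1 0.1 0 0 0 0; 60 0.1 0.1 0 0 0 0; 60 0.1 0.1 0 0 0 0; 60 0.1 0.1 0 0 0 0; 60 0.1 0.1 0 0 0 0; 60 0.1 0.1 0 0 0 0; 60 0.1 0.1 0 0 0 0; 60 0.1 0.1 0 0 0 0")

```text
time_s: 12.07
tcp_pos: [0.5318, 0.0166, 0.1796]
eef_rot: [-0.0, -0.0, 1.0, 0.0]
wrist_force: [-0.9, -0.2, -1.2]
gripper_width: 0.729
grasp_force: 0.0
```

Call:
carry_out(motion="60 0 0 1.5 0 0 0; 60 0 0 3.5 0 0 0; 60 0 0 6 0 0 0; 60 -1 0 9 0 0 0; 60 -2 2 11 0 0 0; 60 -3 5 11 0 0 0; 60 -3 9 11 0 0 0; 60 -3 13 11 0 0 0; 60 -3 17 11 0 0 0; 60 -3 20 11 0 0 0; 60 -3 20 11 0 0 0; 60 -3 20 11 0 0 0")

```text
time_s: 13.07
tcp_pos: [0.5012, 0.2187, 0.2892]
eef_rot: [-0.0, -0.002, 1.0, -0.0]
wrist_force: [0.9, -0.2, -0.4]
gripper_width: 0.765
grasp_force: 0.0
```

```bash
python3 - <<'E'
from h import *
o=bot.observe();print(o["tcp_pos"],o["wrist_force"],o["gripper_width"])
S=camera("scene");T=camera("top")
a=S[200:216,266:278].astype(int);print(a[...,0]-a[...,1])
A=cv2.resize(S[180:235,250:310,::-1],None,fx=7,fy=7,interpolation=2);B=cv2.resize(T[110:210,280:375,::-1],None,fx=4,fy=4,interpolation=2)
o=np.zeros((400,800,3),np.uint8);o[:385,:420]=A;o[:400,420:800]=B;cv2.imwrite("pics/f.png",o)
E
```

```text
[0.50120203 0.21869368 0.2891537 ] [ 0.86142744 -0.21391851 -0.42354279] 0.7650211563306849
[[  0   0   0  19  65 104  97   2 -49 -57 -48 -21]
 [ -3  -2  10  90 161 176 162  49 -36 -54 -57 -45]
 [ -2  -2   3  48  92  96  64   0 -38 -50 -56 -58]
 [ -1  -3   1  35  65  47  13  -8 -26 -41 -49 -55]
 [ -1  -2   0  28  63  55  11  -4 -11 -26 -42 -50]
 [ -1  -1   0  28  63  52  -1 -17  -6 -11 -28 -40]
 [ -1  -1   1  28  64  51  -4 -27 -21  -5 -10 -26]
 [ -1  -1   2  26  65  57   3 -23 -24  -4  -1  -9]
 [ -1  -1   1  16  56  58   4 -23 -30  -6  -1  -1]
 [ -1  -1   0  14  51  58   6 -23 -33  -9  -1  -1]
 [ -1  -2  -1   2  26  41   5 -22 -33  -8  -2   0]
 [ -1  -1  -2  -1   2   3  -3 -23 -36  -8  -1  -1]
 [  0   0  -2  -2  -1  -1  -4 -24 -36  -8  -2   0]
 [ -1   0  -1  -1   0   0  -3 -17 -29  -6  -2   0]
 [ -1  -1  -1   0  -1  -1  -2  -6 -21 -12  -2  -1]
 [ -1  -2  -2  -2  -1  -1  -2  -3  -6  -4  -2  -1]]
```

View pics/f.png

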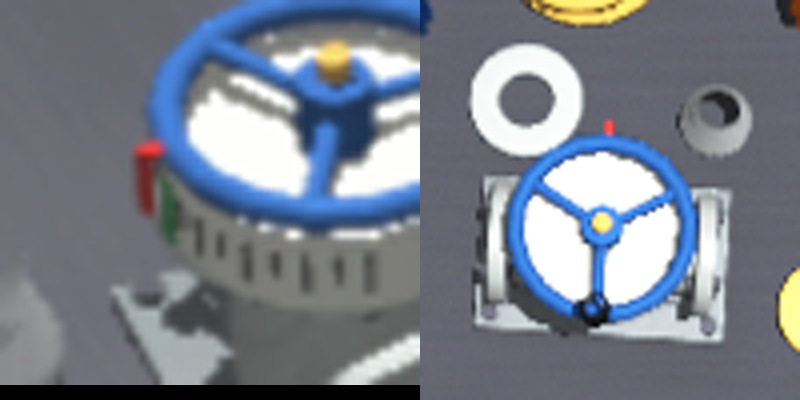

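The wheel stayed put on release: the pointer pixels are unchanged, and the top view gives about -5°. The fittings near the valve look undisturbed. Handing in.

```bash
python3 -c "
from station import workorder
print(workorder.hand_in())"
```

```text
the job is handed in; nothing more can be done
None
```

I pressed the valve onto its seat at about 6 N over the drag for 1 s, turned it back to within an estimated 1.5° of the green mark, let go and handed it in; no verdict came back.

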